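Fit the LED lamp in the mast light

ROBOT

A 6-joint arm with a two-finger parallel gripper is mounted at the origin on a cart in front of the work surface, level with it; the furniture and walls round the work are solid. World frame = base frame: x ahead of the robot, y to its left, z up, the work surface at z = 0. Lengths are in m, angles in degrees, forces in N, time in s.
With the tool pointing down it reaches from about 0.425 to 0.925 m from the base axis. Payload 12.5 kg.
Tool frame: the origin (TCP) lies midway between the tips of the shut fingers; the grasp point (between the pads) lies env.hold_point_z behind it (env.hold_point_z is the distance from the TCP to the grasp point, in m); z points along the fingers, y is the line along which they close (so a half turn about z gives the same grasp; the last joint's range is limited). The gripper opens to 85 mm and grips with 20 to 120 N. Pads are 22 mm wide; open, the fingers measure 114 mm over their backs; the gripper's body (76 mm by 85 mm) begins 54 mm behind the grasp point. The pads swing forward as they close: fully open they stand 13 mm farther back than shut.
Start: joints at [-80.821, 28.126, 89.318, -0, 62.55, -6.05], TCP at [0.164, -0.603, 0.231] pointing down, gripper open.
Joint ranges: [-177.58, 177.58], [-47.91, 125.51], [2.72, 160], [-65.01, 245.01], [3.68, 167.84], [-153.87, 153.87]. Speed limits (degrees/s): [127.2, 127.2, 159.86, 180, 180, 180].

INTERFACE

Orientations are given as a 3x3 rotation matrix whose columns are the frame's x, y, z axes.
In Python, from workcell import env gives the robot as it stands.
- The arm moves only by the tool play_rows, never from a script. Its argument "commands" is a list of rows, each a list of 7 numbers: the finger opening in m, from 0 to 0.0854, then the shift along the tool's x, y, z in m, then the turn, a rotation vector about the tool's x, y, z in rad. A call has 1 to 10 rows; each row is the pose to reach, as a shift and turn from the pose commanded when the call began, along the tool's axes at that moment; what a row does not reach only later rows make up. A row lasts 1/8 s, in which the tool goes at most 62.5 mm and 10.7 degrees, less where a joint would pass 70% of its speed; a pose out of reach is approached as far as the arm can. A call with a gripper value outside its range is refused whole. The fingers move at their own pace and stop on an object; "force" is the grip in N (left out, the last holds). Time passes only in rows, so rows that repeat a pose let the fingers close. It gives the time, the measured TCP pose, the force, the opening and the grip force at its end, in the units of the state.
- env.get_obs(): the state, without advancing time (a new reading comes with each control period).
- env.camera(name): name is "scene" or "top" or "wrist"; returns a dict with "img" (420x560x3 uint8, blue, green, red), "fx", "fy", "cx", "cy" (pixels), "distortion" ([k1, k2, p1, p2, k3] as OpenCV has them; the pictures are not rectified), "R" (3x3) and "t" (3): a world point X has camera coordinates R X + t; the wrist camera has in their place "T_tool_cam" (4x4, takes a point from camera to tool coordinates, whose origin is the TCP and whose axes are the flange's). Camera axes: x right, y down, z forward; pixel columns grow to the right and rows downward; lengths in m; the calibration is good to about 2 mm. A picture is of the moment at which its call begins: read the wrist's pose just before it. There is no depth.
- env.hand_in(): hands the job in; it is judged then, once.
The state is a dict: "t": time; "joints": joint angles; "joint_vel": joint speeds; "joint_efforts": joint torques, N m; "position": TCP position; "eef_rot": TCP orientation; "force": force on the tool from outside, world axes, zero at the start; "moment": the same for the moment, N m; "width": opening from 0.0 (shut) to 1.0 (fully open); "grasp_force": force on a finger pad.
Only numpy, scipy, OpenCV 4.12 (cv2) and the standard library are available. Lean on these libraries where they do the work, as an engineer would, in place of code of your own. Each camera call takes 0.05 s, during which the arm holds its last target. There are 200 camera calls.

TASK

Relamp the mast light for its bench test: unscrew its glass dome (anticlockwise from above), lift it off and set it down gently, upright on the desk, well clear of the light. Then take the two-sided LED lamp, put its two bayonet pins into the slots of the lamp holder, push it down against the spring and give it a quarter-turn clockwise, so that it locks and stays in the catch when you let go. Leave the battery cell and the solder spool where they stand.

Things in the scene. Friction and masses are not known exactly. Their poses are not given: they have to be found in the camera images.
- mast_light: Mast light, fixed; origin on the desk under its axis, z up. Dark square plate 116 mm wide, 7 mm thick, four bolts; grey round foot 88 mm across up to z 24 mm; cable gland sticking out 67 mm towards -x; vertical aluminium neck, z 24 to 42 mm, 57 mm over its thread; on it the lamp holder.
- holder_mouth (a point): Centre of the open top of the white ceramic lamp holder (axes as mast_light), 66 mm above the desk. Holder: z 44 to 66 mm, 34 mm across, bore 25 mm. Two slots 7 mm wide open at its top, at its +x and -x sides (in line with the gland), go down to z 50 mm and then run a quarter-turn clockwise (seen from above) under a catch (lower edge z 58 mm).
- slot_end (a point): Top of the notch where the slot from +x ends, at the -y side, 61 mm above the desk, 15 mm from the axis; the slot from -x ends likewise at +y. The notches are 3 mm higher than the catch's lower edge: a lamp pin rises into them and cannot turn back. A stop there ends the turn; a lamp can stand 7 degrees either way.
- contact (a joint): Flat spring contact in the holder's bore, its travel down in m: 0 = up (its top at z 56 mm), 0.011 = fully down. Yields to 1.5 N at first and 1 N more per mm; the locked lamp holds it about 5 mm down and is pushed up into the notches by it. The pins pass under the catch at 8 to 11 mm.
- dome_mid (a point): Middle, half-way up, of the loose glass dome (0.17 kg, 100 mm tall, z up), at first screwed on the neck with its rim 24 mm above the desk. Knurled aluminium collar 65 mm across for the lowest 22 mm; above it clear straight glass 50 mm across up to 80 mm over the rim (grasp it here, at or above this point), then a rounded top.
- dome_rim (a point): Centre of the dome's lower rim. Right-hand thread: turned anticlockwise from above it rises 16 mm a turn and is free after 115 to 145 degrees (more does no harm); before that it cannot be lifted. It turns easily. Hollow: the rim must rise over the holder's top (42 mm up) before it moves sideways.
- lamp_mid (a point): Middle, half-way up, of the loose two-sided LED lamp (about 70 g) that stands upright on its cap; 64 mm tall, z up. Oblong white head with rounded edges, 34 mm along x, 24 mm along y, 29 to 62 mm above the foot, aluminium ribs at its narrow ends; grasp its flat faces (across y). Locked, this point is 17 mm above holder_mouth and the lamp's x lies along the holder's y.
- lamp_foot (a point): Centre of the lamp's flat foot. Steel bayonet cap 22 mm across, 22 mm tall, foot edge tapered, two pins (3.6 mm thick, 31 mm over both) at its +x and -x sides, 8 mm above the foot; over the cap a grey collar 26 mm across up to 29 mm.
- cell_mid (a point): Centre of a dry cell, a bystander, standing loose: cylinder 26 mm across, 50 mm tall
- spool_mid (a point): Centre of a spool of solder, a bystander, standing loose: 58 mm across, 36 mm tall
- hanging_unit (a point): Middle of a grey rod-shaped unit of the room (44 mm thick, 170 mm long, lying level, roughly along y) that hangs in cables above the left rear of the desk; not part of the job: keep the wrist clear of it, so set nothing down within 200 mm of it. The laptop behind the work starts at x 0.64, the monitor stands left of y 0.1.

How it is judged (in metres and radians):
On the way, in this order (a step that is already met when the one before it is completed fails the run):
1. the dome is unscrewed and lifted clear above the lamp holder (z of dome_mid in the frame of holder_mouth above 0.055 m), for 0.1 s.
2. the dome stands upright on the desk, clear of the light, released and at rest (height (world z) of dome_mid below 0.054 m and angle between dome_mid's own z axis and vertical below 0.1 rad and horizontal distance between dome_mid and holder_mouth above 0.1 m and linear speed of dome below 0.02 m/s and contact force between the fingers and dome below 0.1 N), for 0.2 s.
3. the lamp is in the holder, pushed down far enough for its pins to pass under the catch (horizontal distance between lamp_mid and holder_mouth below 0.006 m and z of lamp_mid in the frame of holder_mouth below 0.0145 m), for 0.1 s.
At the end, for the whole second after the job is handed in: Lamp upright in the holder (within 6 mm of its axis, 0.12 rad), pins up in the notches (lamp_mid 15.5 to 19.5 mm above holder_mouth), its x within 0.22 rad of the holder's y; dome upright (0.1 rad) on the desk, middle below z 54 mm, 100 mm or more from the holder's axis; both at rest (horizontal distance between lamp_mid and holder_mouth below 0.006 m and z of lamp_mid in the frame of holder_mouth between 0.0155 and 0.0195 m and angle between the x axis of lamp_mid and the y axis of holder_mouth, either way round below 0.22 rad and angle between lamp_mid's own z axis and vertical below 0.12 rad and linear speed of each of lamp, dome below 0.02 m/s and height (world z) of dome_mid below 0.054 m and angle between dome_mid's own z axis and vertical below 0.1 rad and horizontal distance between dome_mid and holder_mouth above 0.1 m); the robot touches nothing.
It fails at once if the glass dome is tipped over (more than 0.5 rad) (angle between dome_mid's own z axis and vertical above 0.5 rad).
It fails at once if the glass dome is dropped (falls faster than 0.6 m/s out of the fingers) (linear speed of dome above 0.6 m/s and contact force between the fingers and dome below 0.05 N).
It fails at once if the battery cell is moved by more than 30 mm (distance of cell_mid from where it was at the start of the episode above 0.03 m).
It fails at once if the solder spool is moved by more than 30 mm (distance of spool_mid from where it was at the start of the episode above 0.03 m).
It also fails if it takes over 64 s, if anything falls off the work surface, if the arm or the gripper's body presses on something with over 40 N, if the wrist force passes 120 N, or if a joint passes its speed limit or range.

## Working session

There is one attempt and no reset: what is moved stays moved. The work goes in short steps, Python scripts to look and compute and a tool call to move; the robot and the scene stay as the last step left them, time stands still between calls to the robot, and variables do not carry over. Pictures are saved under pics/ and viewed, at most 10 in all, crops included, and the job is handed in when it is done.

Besides the shell and the picture viewer there is one more tool, called after "Call:" in YAML: its name, and indented under it one key for each argument. play_rows: Moves the arm, as the interface text tells. Its arguments: {"type":"object","properties":{"commands":{"type":"array","items":{"type":"array","items":{"type":"number"}}},"force":{"type":"number"}},"required":["commands"]}

```bash
mkdir -p pics; ls
python3 - <<'E'
from workcell import env
import cv2,numpy as np
o=env.get_obs();print(o['t'],o['position'],np.round(o['eef_rot'],3),o['width'],env.hold_point_z)
for n in['scene','top']:
    c=env.camera(n);cv2.imwrite(f'pics/{n}0.png',c['img'])
    print(n,c['fx'],c['fy'],c['cx'],c['cy'],c['distortion'],np.round(c['R'],3).tolist(),c['t'])
print(env.camera('wrist')['T_tool_cam'])
E
```

```text
pics
0.0 [ 0.1641671  -0.60282508  0.23071018] [[ 0.965  0.263 -0.   ]
 [ 0.263 -0.965  0.001]
 [ 0.    -0.001 -1.   ]] 1.0034003968607312 0.0187
scene 383.6081547085265 383.6081547085265 287.4071689535706 209.96338337477502 [-0.01398076  0.          0.          0.          0.        ] [[-0.879, -0.477, 0.015], [-0.325, 0.577, -0.749], [0.349, -0.663, -0.662]] [0.38413421 0.43065689 0.6794809 ]
top 406.85020157421155 406.85020157421155 282.36739216985933 207.35543657359563 [-0.11724551  0.          0.          0.          0.        ] [[0.028, -1.0, -0.008], [-0.984, -0.026, -0.176], [0.175, 0.013, -0.984]] [-0.1878425   0.58546023  1.16914767]
[[-1.51006177e-04 -9.66244900e-01 -2.57625252e-01  6.41534973e-02]
 [ 9.99999923e-01 -2.39075799e-04  3.10527035e-04 -6.10347833e-04]
 [-3.61637127e-04 -2.57625185e-01  9.66244862e-01 -1.42321212e-01]
 [ 0.00000000e+00  0.00000000e+00  0.00000000e+00  1.00000000e+00]]
```

View pics/scene0.png

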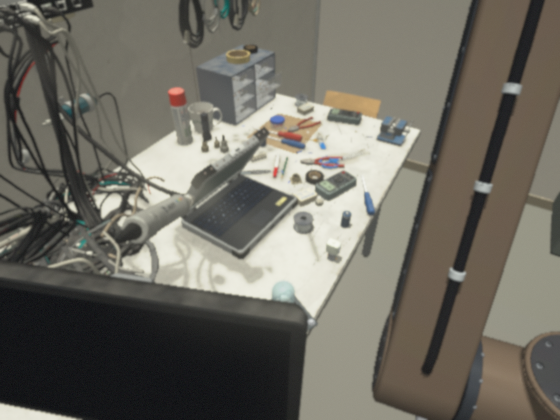

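View pics/top0.png

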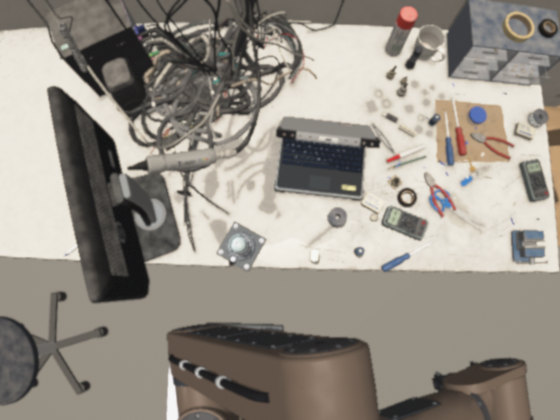

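The top picture shows the mast light at about (241,245), spool (337,217), lamp (315,256), cell (360,251), with the laptop behind. I'll crop in closer.

```bash
cat > h.py <<'E'
import numpy as np,cv2
from workcell import env
def cal(c):
    K=np.array([[c['fx'],0,c['cx']],[0,c['fy'],c['cy']],[0,0,1]]);return K,np.array(c['distortion'])
def ray(c,uv,z,R=None,t=None):
    K,d=cal(c);R=np.array(c['R']) if R is None else R;t=np.array(c['t']) if t is None else t
    p=cv2.undistortPoints(np.array([[uv]],float),K,d)[0,0]
    v=R.T@np.array([p[0],p[1],1]);o=-R.T@t
    return o+v*(z-o[2])/v[2]
def wristpose():
    o=env.get_obs();c=env.camera('wrist')
    T=np.eye(4);T[:3,:3]=o['eef_rot'];T[:3,3]=o['position']
    M=np.linalg.inv(T@np.array(c['T_tool_cam']));return o,c,M[:3,:3],M[:3,3]
def proj(c,X,R=None,t=None):
    K,d=cal(c);R=np.array(c['R']) if R is None else R;t=np.array(c['t']) if t is None else t
    return cv2.projectPoints(np.array(X,float).reshape(-1,3),cv2.Rodrigues(R)[0],t,K,d)[0][:,0]
E
python3 - <<'E'
from h import *
c=env.camera('top')
for n,uv,z in[('light',(241,245),.08),('spool',(337,217),.036),('lamp',(315,256),.06),('cell',(360,251),.05),('plate corners',(237,222),.007),('',(265,240),.007),('',(245,268),.007),('',(218,246),.007)]:print(n,ray(c,uv,z))
print(ray(c,(196,160),.15),ray(c,(275,262),0))
im=c['img'][200:280,200:380];cv2.imwrite('pics/top1.png',cv2.resize(im,(800,356),interpolation=cv2.INTER_CUBIC))
E
```

```text
light [ 0.47161795 -0.05605336  0.08      ]
spool [ 0.56764414 -0.33800857  0.036     ]
lamp [ 0.44696772 -0.27140467  0.06      ]
cell [ 0.46541396 -0.40516688  0.05      ]
plate corners [ 0.54842014 -0.03228026  0.007     ]
 [ 0.4950115  -0.12099515  0.007     ]
 [ 0.40787648 -0.06302289  0.007     ]
 [0.47237415 0.02296936 0.007     ]
[0.70263182 0.07524351 0.15      ] [ 0.42899191 -0.15352952  0.        ]
```

View pics/top1.png

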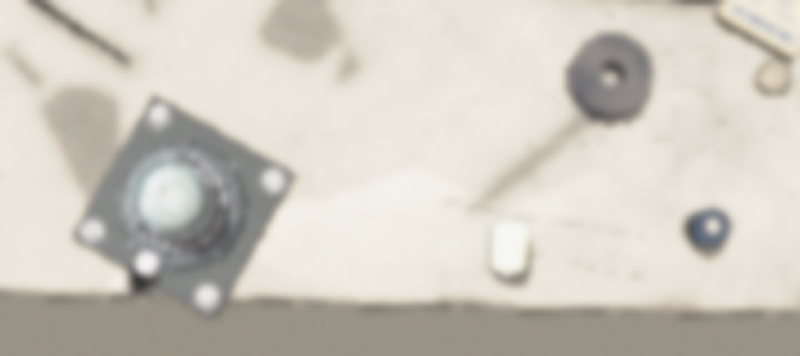

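The crop shows the plate corners at (153,95), (296,177), (212,317) and (74,238), so the light is yawed about -30°. The gland is on the lower-left side, and the lamp head lies roughly along world x. Next I move in for a wrist-camera view over the lamp.

Call:
play_rows:
  commands:
    - [0.085, 0.39, -0.24, -0.02, 0, 0, 0.265]
    - [0.085, 0.39, -0.24, -0.02, 0, 0, 0.265]
    - [0.085, 0.39, -0.24, -0.02, 0, 0, 0.265]
    - [0.085, 0.39, -0.24, -0.02, 0, 0, 0.265]
    - [0.085, 0.39, -0.24, -0.02, 0, 0, 0.265]
    - [0.085, 0.39, -0.24, -0.02, 0, 0, 0.265]
    - [0.085, 0.39, -0.24, -0.02, 0, 0, 0.265]
    - [0.085, 0.39, -0.24, -0.02, 0, 0, 0.265]
    - [0.085, 0.39, -0.24, -0.02, 0, 0, 0.265]
    - [0.085, 0.39, -0.24, -0.02, 0, 0, 0.265]

```text
t: 1.45
position: [0.477, -0.2695, 0.2511]
eef_rot: [[1.0, 0.001, -0.0], [0.001, -1.0, -0.0], [-0.0, 0.0, -1.0]]
force: [0.0, -0.2, 0.0]
width: 0.993
grasp_force: 0.0
```

Run:
```python
from h import *
o,c,R,t=wristpose();cv2.imwrite('pics/w1.png',c['img'])
print(o['t'],o['position'],np.round(o['eef_rot'],3).tolist(),np.round(o['joints'],1),o['force'],c['fx'],c['distortion'])
np.savez('w1.npz',R=R,t=t)
```

```text
1.45 [ 0.47698971 -0.26949873  0.25114215] [[1.0, 0.001, -0.0], [0.001, -1.0, -0.0], [-0.0, 0.0, -1.0]] [-36.4  20.7  98.7  -0.   60.6  53.6] [ 0.02030939 -0.17576613  0.03417751] 371.282482357474 [-0.08473704  0.          0.          0.          0.        ]
```

View pics/w1.png

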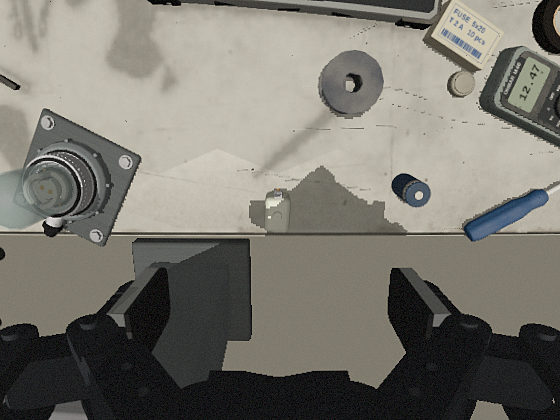

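This wrist view shows the light at lower left with plate corners near (41,108), (143,153) and (101,245). The lamp is near (277,212), cell (412,190), spool (351,84). I'll enlarge the light and the lamp side by side.

Run:
```python
import cv2,numpy as np
im=cv2.imread('pics/w1.png')
a=cv2.resize(im[95:260,0:150],None,fx=3,fy=3,interpolation=cv2.INTER_CUBIC)
b=cv2.resize(im[180:242,240:300],None,fx=5,fy=5,interpolation=cv2.INTER_CUBIC)
o=np.zeros((495,760,3),np.uint8);o[:,:450]=a;o[:310,455:755]=b
cv2.imwrite('pics/w1c.png',o)
```

```text
(no output)
```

View pics/w1c.png

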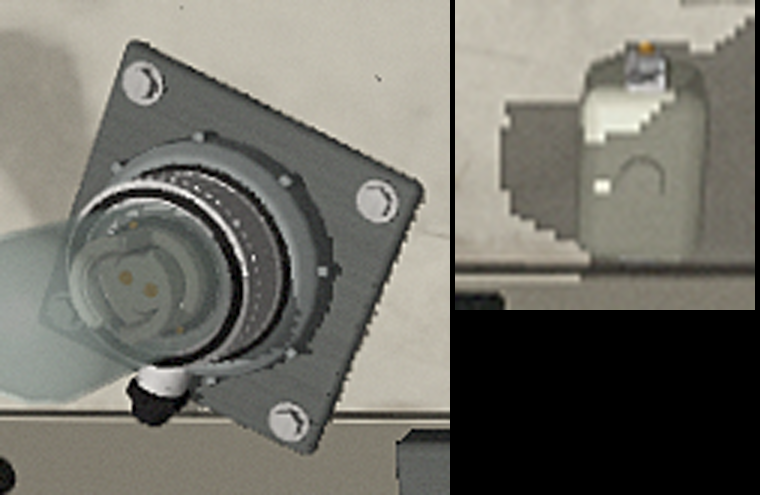

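The crop gives plate corners at (130,40), (423,186) and (312,453), and bolts at (143,84), (377,201) and (289,422). Next I compute the light's pose.

Run:
```python
from h import *
d=np.load('w1.npz');R,t=d['R'],d['t'];c=env.camera('wrist')
f=lambda u,v,z:ray(c,(u/3,95+v/3),z,R,t)[:2]
A,B,C=f(130,40,.007),f(423,186,.007),f(312,453,.007)
a,b,e=f(143,84,.010),f(377,201,.010),f(289,422,.010)
print(A,B,C,np.linalg.norm(A-B),np.linalg.norm(B-C),'ctr',(A+C)/2,(a+e)/2)
for p,q in((A,B),(B,C),(a,b),(b,e)):print(np.degrees(np.arctan2(*(p-q)[::-1])))
P=np.r_[(A+C)/2]
# ring checks: dome collar/neck; holder top predicted
for z in(.024,.046,.066,.104):print(z,proj(c,[*P,z],R,t)*3-[0,285])
# top cam check
ct=env.camera('top');k=lambda u,v,z:ray(ct,(200+u/4.444,200+v/4.45),z)[:2]
print('top',(k(153,95,.007)+k(212,317,.007))/2,(k(296,177,.007)+k(74,238,.007))/2)
print('lamp',ray(c,(278,212),.05,R,t),'cell',ray(c,(420,195),.05,R,t),'spool',ray(c,(351,86),.036,R,t))
```

```text
[ 0.55086732 -0.02350155] [ 0.49851013 -0.12499657] [ 0.3991483  -0.07274259] 0.11420382586321974 0.11226420207934597 ctr [ 0.47500781 -0.04812207] [ 0.4740371  -0.04761994]
62.7126116490052
-27.739698100222427
62.60493790375964
-27.41875876404366
0.024 [[196.48706991 262.38465134]]
0.046 [[160.4649444  274.56268448]]
0.066 [[124.19924795 286.90888911]]
0.104 [[ 44.17205458 314.48115118]]
top [ 0.47429712 -0.04792055] [ 0.47257183 -0.04997915]
lamp [ 0.45020628 -0.26885606  0.05      ] cell [ 0.46710217 -0.40481109  0.05      ] spool [ 0.56704619 -0.33632237  0.036     ]
```

Call:
play_rows:
  commands:
    - [0.085, -0.003, -0.221, 0.04, 0, 0, 0]
    - [0.085, -0.003, -0.221, 0.04, 0, 0, 0]
    - [0.085, -0.003, -0.221, 0.04, 0, 0, 0]
    - [0.085, -0.003, -0.221, 0.04, 0, 0, 0]
    - [0.085, -0.003, -0.221, 0.04, 0, 0, 0]
    - [0.085, -0.003, -0.221, 0.04, 0, 0, 0]

```text
t: 2.35
position: [0.4745, -0.0488, 0.2115]
eef_rot: [[1.0, 0.0, 0.0], [0.0, -1.0, -0.0], [0.0, 0.0, -1.0]]
force: [-0.4, -0.2, -0.4]
width: 0.993
grasp_force: 0.0
```

Run:
```python
from h import *
o,c,R,t=wristpose()
print(o['t'],o['position'],np.round(o['eef_rot'],3).tolist(),np.round(o['joints'],1))
np.savez('w2.npz',R=R,t=t)
for z in(.024,.046,.066,.104):print(z,proj(c,[.4742,-.0482,z],R,t))
im=c['img'];cv2.imwrite('pics/w2.png',im)
```

```text
2.35 [ 0.47445335 -0.04883133  0.21147175] [[1.0, 0.0, 0.0], [0.0, -1.0, -0.0], [0.0, 0.0, -1.0]] [-13.8  17.6 110.9  -0.   51.5  76.2]
0.024 [[277.93505298 187.6392012 ]]
0.046 [[277.91433954 192.61812866]]
0.066 [[277.89292578 197.76984273]]
0.104 [[277.84345064 209.68989712]]
```

View pics/w2.png

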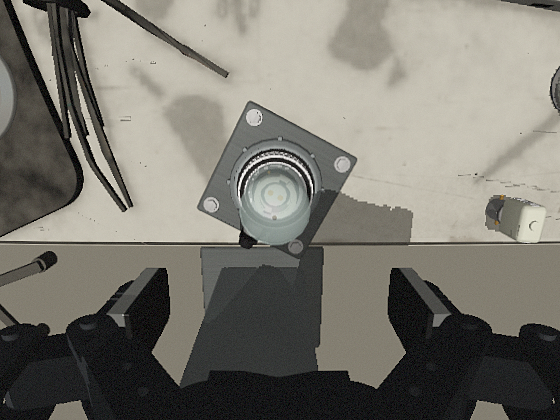

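This view shows the light almost directly under the tool, with bolts at (255,118), (342,164), (295,247) and (211,205). The dome is centred near column 276, and the lamp is at the right, near (518,220).

Run:
```python
from h import *
d=np.load('w2.npz');R,t=d['R'],d['t'];c=env.camera('wrist')
b=[ray(c,p,.010,R,t)[:2] for p in((255,118),(342,164),(295,247),(211,205))]
print(np.mean(b,0),(b[0]+b[2])/2,(b[1]+b[3])/2)
for i in range(4):
    q=b[i]-b[(i+1)%4];print(np.linalg.norm(q),np.degrees(np.arctan2(q[1],q[0])))
```

```text
[ 0.47404855 -0.04610623] [ 0.47381454 -0.04623016] [ 0.47428256 -0.04598229]
0.09036556459650079 62.61594696788309
0.09225591328814121 -27.62467106114852
0.09123828981301188 -117.76281167000776
0.09166060107966365 151.8294598200789
```

Call:
play_rows:
  commands:
    - [0.085, 0, -0.0018, 0.06, 0, 0, 0]
    - [0.085, 0, -0.0018, 0.12, 0, 0, 0]
    - [0.085, 0, -0.0018, 0.145, 0, 0, 0]
    - [0.085, 0, -0.0018, 0.145, 0, 0, 0]
    - [0.045, 0, -0.0018, 0.145, 0, 0, 0]
    - [0.045, 0, -0.0018, 0.145, 0, 0, 0]
    - [0.045, 0, -0.0018, 0.145, 0, 0, 0]
    - [0.045, 0, -0.0018, 0.145, 0, 0, 0]
    - [0.045, 0, -0.0018, 0.145, 0, 0, 0]
  force: 35

```text
t: 3.58
position: [0.4749, -0.0466, 0.0677]
eef_rot: [[1.0, 0.001, 0.003], [0.001, -1.0, -0.001], [0.003, 0.001, -1.0]]
force: [-2.0, -2.5, 5.9]
width: 0.575
grasp_force: 35.6
```

Call:
play_rows:
  commands:
    - [0.045, 0, 0, -0.0003, 0, 0, -0.14]
    - [0.045, 0, 0, -0.0007, 0, 0, -0.28]
    - [0.045, 0, 0, -0.0011, 0, 0, -0.42]
    - [0.045, 0, 0, -0.0014, 0, 0, -0.56]
    - [0.045, 0, 0, -0.0018, 0, 0, -0.7]
    - [0.045, 0, 0, -0.0021, 0, 0, -0.84]
    - [0.045, 0, 0, -0.0025, 0, 0, -0.98]
    - [0.045, 0, 0, -0.0029, 0, 0, -1.12]
    - [0.045, 0, 0, -0.0032, 0, 0, -1.26]
    - [0.045, 0, 0, -0.0036, 0, 0, -1.4]

```text
t: 4.82
position: [0.4745, -0.0463, 0.0707]
eef_rot: [[0.165, 0.986, 0.001], [0.986, -0.165, -0.0], [-0.0, 0.001, -1.0]]
force: [-0.3, 0.4, -2.4]
width: 0.583
grasp_force: 36.5
```

Call:
play_rows:
  commands:
    - [0.045, 0, 0, -0.0003, 0, 0, -0.14]
    - [0.045, 0, 0, -0.0007, 0, 0, -0.28]
    - [0.045, 0, 0, -0.0011, 0, 0, -0.42]
    - [0.045, 0, 0, -0.0014, 0, 0, -0.56]
    - [0.045, 0, 0, -0.0018, 0, 0, -0.7]
    - [0.045, 0, 0, -0.0021, 0, 0, -0.84]
    - [0.045, 0, 0, -0.0025, 0, 0, -0.98]
    - [0.045, 0, 0, -0.0029, 0, 0, -1.12]
    - [0.045, 0, 0, -0.0032, 0, 0, -1.26]
    - [0.045, 0, 0, -0.0036, 0, 0, -1.36]

```text
t: 6.08
position: [0.4746, -0.0463, 0.0744]
eef_rot: [[-0.93, 0.368, 0.002], [0.368, 0.93, -0.0], [-0.002, 0.0, -1.0]]
force: [-0.9, 0.1, -3.5]
width: 0.58
grasp_force: 36.5
```

Call:
play_rows:
  commands:
    - [0.045, 0, 0, -0.002, 0, 0, 0]
    - [0.045, 0, 0, -0.004, 0, 0, 0]
    - [0.045, 0, 0, -0.006, 0, 0, 0]

```text
t: 6.45
position: [0.4744, -0.0463, 0.0798]
eef_rot: [[-0.928, 0.373, 0.0], [0.373, 0.928, -0.0], [-0.0, -0.0, -1.0]]
force: [-0.4, -0.5, -1.8]
width: 0.581
grasp_force: 36.6
```

The dome is free: the load is 1.8 N, about its weight. Next I lift it and carry it to (0.55, -0.20).

Call:
play_rows:
  commands:
    - [0.045, 0, 0, -0.03, 0, 0, 0]
    - [0.045, 0, 0, -0.06, 0, 0, 0]
    - [0.045, 0, 0, -0.065, 0, 0, 0]
    - [0.045, 0, 0, -0.065, 0, 0, 0]
    - [0.045, -0.03, -0.027, -0.065, 0, 0, 0]
    - [0.045, -0.06, -0.054, -0.065, 0, 0, 0]
    - [0.045, -0.09, -0.081, -0.065, 0, 0, 0]
    - [0.045, -0.12, -0.108, -0.065, 0, 0, 0]
    - [0.045, -0.1275, -0.114, -0.065, 0, 0, 0]
    - [0.045, -0.1275, -0.114, -0.065, 0, 0, 0]

```text
t: 7.7
position: [0.5497, -0.1993, 0.1431]
eef_rot: [[-0.928, 0.372, -0.002], [0.372, 0.928, 0.001], [0.002, 0.0, -1.0]]
force: [-0.1, 1.1, -2.1]
width: 0.579
grasp_force: 37.7
```

Call:
play_rows:
  commands:
    - [0.045, 0, 0, 0.03, 0, 0, 0]
    - [0.045, 0, 0, 0.06, 0, 0, 0]
    - [0.045, 0, 0, 0.08, 0, 0, 0]
    - [0.045, 0, 0, 0.09, 0, 0, 0]
    - [0.045, 0, 0, 0.095, 0, 0, 0]
    - [0.045, 0, 0, 0.097, 0, 0, 0]
    - [0.045, 0, 0, 0.097, 0, 0, 0]

```text
t: 8.57
position: [0.5504, -0.1995, 0.0479]
eef_rot: [[-0.928, 0.372, 0.001], [0.372, 0.928, -0.0], [-0.001, -0.0, -1.0]]
force: [-0.2, -0.6, -2.0]
width: 0.581
grasp_force: 37.7
```

Expected contact is at TCP z of about 0.044, so I lower slowly from here.

Call:
play_rows:
  commands:
    - [0.045, 0, 0, 0.001, 0, 0, 0]
    - [0.045, 0, 0, 0.002, 0, 0, 0]
    - [0.045, 0, 0, 0.003, 0, 0, 0]
    - [0.045, 0, 0, 0.003, 0, 0, 0]

```text
t: 9.07
position: [0.5503, -0.1995, 0.0444]
eef_rot: [[-0.928, 0.372, -0.0], [0.372, 0.928, -0.0], [0.0, -0.0, -1.0]]
force: [-0.4, 0.5, -1.3]
width: 0.578
grasp_force: 37.7
```

Call:
play_rows:
  commands:
    - [0.045, 0, 0, 0.0005, 0, 0, 0]
    - [0.045, 0, 0, 0.001, 0, 0, 0]
    - [0.045, 0, 0, 0.001, 0, 0, 0]

```text
t: 9.45
position: [0.5504, -0.1996, 0.0438]
eef_rot: [[-0.928, 0.372, 0.0], [0.372, 0.928, -0.0], [-0.0, -0.0, -1.0]]
force: [-0.3, -0.0, 3.0]
width: 0.578
grasp_force: 38.1
```

Call:
play_rows:
  commands:
    - [0.07, 0, 0, 0, 0, 0, 0]
    - [0.085, 0, 0, 0, 0, 0, 0]
    - [0.085, 0, 0, 0, 0, 0, 0]
    - [0.085, 0, 0, 0, 0, 0, 0]
    - [0.085, 0, 0, -0.03, 0, 0, 0]
    - [0.085, 0, 0, -0.08, 0, 0, 0]
    - [0.085, 0, 0, -0.13, 0, 0, 0]
    - [0.085, 0, 0, -0.18, 0, 0, 0]
    - [0.085, 0.047, -0.095, -0.18, 0, 0, 0]
    - [0.085, 0.047, -0.095, -0.18, 0, 0, 0]

```text
t: 10.7
position: [0.4701, -0.2709, 0.2242]
eef_rot: [[-0.929, 0.371, 0.001], [0.371, 0.929, -0.001], [-0.001, -0.001, -1.0]]
force: [0.4, -0.7, 0.1]
width: 0.994
grasp_force: 0.0
```

Call:
play_rows:
  commands:
    - [0.085, 0, 0, 0, 0, 0, 0]
    - [0.085, 0, 0, 0, 0, 0, 0]

```text
t: 10.95
position: [0.4716, -0.2702, 0.2236]
eef_rot: [[-0.928, 0.372, 0.0], [0.372, 0.928, -0.0], [-0.0, 0.0, -1.0]]
force: [0.4, 0.5, 0.1]
width: 0.996
grasp_force: 0.0
```

Run:
```python
from h import *
o,c,R,t=wristpose()
print(o['t'],o['position'],np.round(o['eef_rot'],3).tolist(),np.round(o['joints'],1),o['force'])
np.savez('w3.npz',R=R,t=t)
p=proj(c,[.45,-.269,.03],R,t)[0];print(p,proj(c,[[.55,-.2,0],[.55,-.2,.1],[.474,-.047,.066]],R,t))
im=c['img'];x,y=(p-[80,60]).astype(int);x=min(max(x,0),400);y=min(max(y,0),300)
crop=cv2.resize(im[y:y+120,x:x+160],None,fx=3,fy=3,interpolation=cv2.INTER_CUBIC);print(x,y)
out=np.zeros((580,800,3),np.uint8);out[:360,:480]=crop;s=cv2.resize(im,(318,238));out[340:578,482:800]=s
cv2.imwrite('pics/w3.png',out);cv2.imwrite('pics/w3full.png',im)
```

```text
10.95 [ 0.47155062 -0.27015755  0.22358501] [[-0.928, 0.372, 0.0], [0.372, 0.928, -0.0], [-0.0, 0.0, -1.0]] [ -36.8   22.   101.4    0.    56.6 -104.9] [0.41818235 0.50972176 0.05154488]
[270.85531842 165.75034562] [[369.49234093 226.62448345]
 [399.57576958 264.52698242]
 [534.16228047 100.18950957]]
190 105
```

View pics/w3.png

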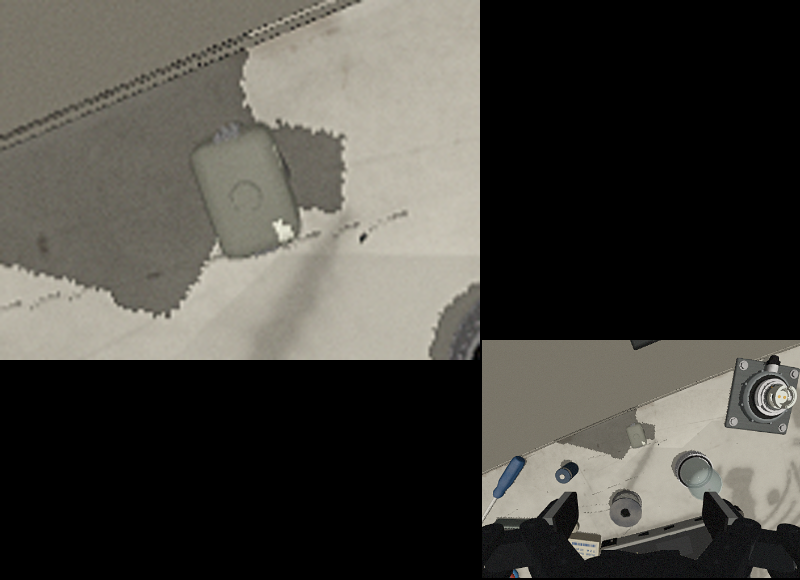

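The crop shows the lamp head from above. Its top mark is at (245,194), its left edge runs (193,160)→(221,248) and its right edge (272,140)→(297,225). The inset shows the dome standing upright.

Run:
```python
from h import *
d=np.load('w3.npz');R,t=d['R'],d['t'];c=env.camera('wrist')
f=lambda u,v,z=.062:ray(c,(190+u/3,105+v/3),z,R,t)[:2]
print('mark',f(245,194),'mid',(f(192,152)+f(300,238)+f(226,258)+f(268,125))/4)
for p,q in(((193,160),(221,248)),((272,140),(297,225)),((210,135),(262,125)),((240,257),(285,245))):
    e=f(*q)-f(*p);print(np.degrees(np.arctan2(e[1],e[0])))
print(np.linalg.norm(f(207,205)-f(284,183)),np.linalg.norm(f(230,135)-f(262,252)))
im=cv2.imread('pics/w3full.png')
g=f(245,194)
```

```text
mark [ 0.44939965 -0.26736576] mid [ 0.44953343 -0.26694905]
-5.006033109432099
-5.311746028270579
78.91052668003407
83.33025580026465
0.022001030793710664 0.0334441310911264
```

Call:
play_rows:
  commands:
    - [0.06, 0.0218, -0.0053, 0.06, 0, 0, -0.15]
    - [0.06, 0.0218, -0.0053, 0.12, 0, 0, -0.286]
    - [0.06, 0.0218, -0.0053, 0.124, 0, 0, -0.286]
    - [0.06, 0.0218, -0.0053, 0.124, 0, 0, -0.286]
    - [0.06, 0.0218, -0.0053, 0.124, 0, 0, -0.286]

```text
t: 11.68
position: [0.4503, -0.2675, 0.1016]
eef_rot: [[-0.995, 0.096, 0.003], [0.096, 0.995, -0.002], [-0.003, -0.002, -1.0]]
force: [0.5, -0.3, -0.2]
width: 0.705
grasp_force: 0.0
```

Run:
```python
from h import *
o,c,R,t=wristpose();r=o['eef_rot'];print(o['position'],np.degrees(np.arctan2(r[1][0],r[0][0])))
print('err tool',np.array(r).T@(np.array([.4494,-.267,.03])-o['position']),proj(c,[.4494,-.267,.062],R,t))
cv2.imwrite('pics/w4.png',c['img'])
```

```text
[ 0.45027149 -0.26747391  0.1015714 ] 174.5051432677362
err tool [0.00112309 0.00052623 0.07156753] [[278.99123589 243.78353366]]
```

View pics/w4.png

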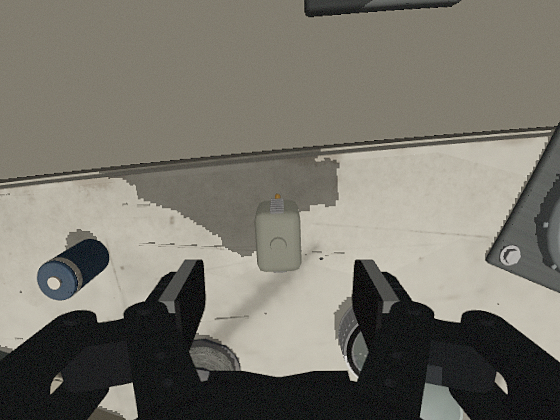

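The lamp's top mark is at (278,243), where (279,244) was predicted, and its edges run parallel to the fingers. Now I descend and grip.

Call:
play_rows:
  commands:
    - [0.06, 0.0005, 0.0005, 0.04, 0, 0, 0]
    - [0.06, 0.0005, 0.0005, 0.065, 0, 0, 0]
    - [0.06, 0.0005, 0.0005, 0.0715, 0, 0, 0]
    - [0.06, 0.0005, 0.0005, 0.0715, 0, 0, 0]
    - [0.015, 0.0005, 0.0005, 0.0715, 0, 0, 0]
    - [0.015, 0.0005, 0.0005, 0.0715, 0, 0, 0]
    - [0.015, 0.0005, 0.0005, 0.0715, 0, 0, 0]
    - [0.015, 0.0005, 0.0005, 0.0715, 0, 0, 0]
  force: 50

```text
t: 12.72
position: [0.449, -0.2667, 0.0289]
eef_rot: [[-0.996, 0.095, 0.001], [0.095, 0.996, -0.001], [-0.001, -0.001, -1.0]]
force: [-0.6, 1.4, 6.3]
width: 0.271
grasp_force: 48.8
```

Call:
play_rows:
  commands:
    - [0.015, 0, 0, -0.04, 0, 0, 0]
    - [0.015, 0, 0, -0.09, 0, 0, 0]
    - [0.015, 0, 0, -0.105, 0, 0, 0]
    - [0.015, -0.0045, 0.05, -0.105, 0, 0, 0.1]
    - [0.015, -0.0045, 0.1, -0.105, 0, 0, 0.2]
    - [0.015, -0.0045, 0.15, -0.105, 0, 0, 0.3]
    - [0.015, -0.0045, 0.2, -0.105, 0, 0, 0.389]
    - [0.015, -0.0045, 0.2217, -0.105, 0, 0, 0.389]
    - [0.015, -0.0045, 0.2217, -0.105, 0, 0, 0.389]
    - [0.015, -0.0045, 0.2217, -0.105, 0, 0, 0.389]

```text
t: 13.98
position: [0.4741, -0.0467, 0.1328]
eef_rot: [[-0.885, 0.465, -0.0], [0.465, 0.885, -0.0], [0.0, -0.0, -1.0]]
force: [-0.1, -0.5, -1.1]
width: 0.278
grasp_force: 49.4
```

Run:
```python
from h import *
o,c,R,t=wristpose();r=np.array(o['eef_rot']);p=np.array(o['position']);print(o['t'],p,np.degrees(np.arctan2(r[1][0],r[0][0])),o['force'])
np.savez('w5.npz',R=R,t=t,r=r,p=p)
print('err tool',r.T@(np.array([.4745,-.0465,p[2]])-p))
top=p+np.array([0,0,.064-.0289-.002]);print('lamp top pred',proj(c,[top],R,t));print('mouth pred',proj(c,[[.4745,-.0465,.066]],R,t))
th=np.radians(np.arange(0,360,90)-27.8)
print(proj(c,[[.4745+.017*np.cos(a),-.0465+.017*np.sin(a),.066] for a in th],R,t).round(1).tolist())
im=c['img'];cv2.imwrite('pics/w5.png',cv2.resize(im[140:380,160:400],(600,600),interpolation=cv2.INTER_CUBIC))
```

```text
13.975 [ 0.47407501 -0.04671457  0.13275829] 152.28181750092045 [-0.12752601 -0.53037723 -1.102437  ]
err tool [-2.76419556e-04  3.87616436e-04 -1.41633569e-07]
lamp top pred [[279.27350785 320.66416485]]
mouth pred [[279.51586217 230.22087837]]
[[279.5, 257.1], [308.3, 230.2], [279.6, 202.2], [250.7, 230.2]]
```

View pics/w5.png

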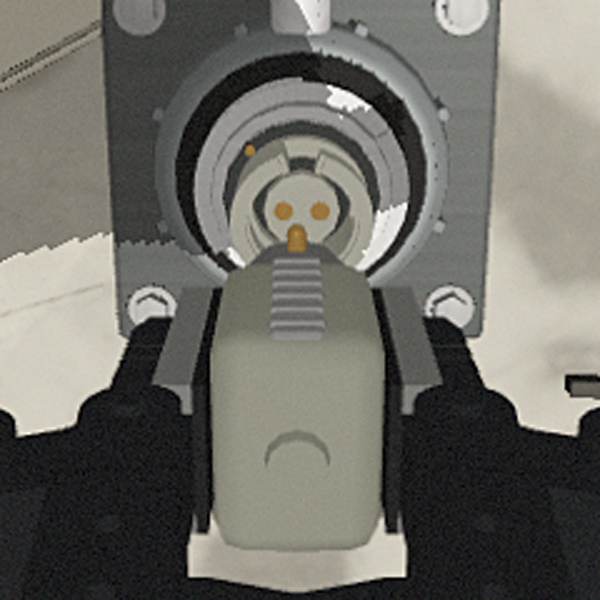

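The crop shows the lamp held square between the pads, with its mark at (298,455). The holder is centred near column 302, its contact dots are at (284,211) and (319,211), and the bolts are at (140,10), (462,10), (152,305) and (452,305). I'll cross-check the axis with these.

Run:
```python
from h import *
d=np.load('w5.npz');R,t,r,p=d['R'],d['t'],d['r'],d['p'];c=env.camera('wrist')
f=lambda u,v,z:ray(c,(160+u/2.5,140+v/2.5),z,R,t)
tl=lambda X:(r.T@(X-p)).round(4)
for n,q in(('dots',(301.5,211,.056)),('mark',(298,456,.1328+.064-.0289)),('far rim',(302,137,.066)),('left',(230,220,.066)),('right',(374,220,.066)),('pin?',(297,238,.1328-.0289+.008))):print(n,tl(f(*q)),f(*q)[:2].round(4))
b=[f(*q,.010) for q in((140,10),(462,10),(452,305),(152,305))];print('bolts',tl(np.mean(b,0)),[tl(x) for x in b])
g=lambda x,y,z:((proj(c,[p+r@np.array([x,y,p[2]-z])],R,t)[0]-[160,140])*2.5).round(0)
for z in(.042,.05,.056,.066):print(z,'ctr',g(0,0,z),'far',g(.017,0,z),'near',g(-.017,0,z))
```

```text
dots [0.0003 0.0011 0.0768] [ 0.4743 -0.0456]
mark [ 0.0006 -0.     -0.0351] [ 0.4735 -0.0465]
far rim [0.0211 0.0011 0.0668] [ 0.4559 -0.0359]
left [ 0.0011 -0.0158  0.0668] [ 0.4657 -0.0602]
right [0.0011 0.0182 0.0668] [ 0.4815 -0.0302]
pin? [ 0.012  -0.0001  0.0209] [ 0.4634 -0.0412]
bolts [0.0009 0.0014 0.1228] [array([ 0.0457, -0.0444,  0.1228]), array([0.0458, 0.0468, 0.1228]), array([-0.0439,  0.0478,  0.1227]), array([-0.0439, -0.0446,  0.1228])]
0.042 ctr [297. 196.] far [297. 133.] near [297. 258.]
0.05 ctr [297. 205.] far [297. 139.] near [297. 268.]
0.056 ctr [297. 212.] far [297. 145.] near [297. 277.]
0.066 ctr [297. 224.] far [297. 154.] near [297. 292.]
```

Call:
play_rows:
  commands:
    - [0.015, 0, 0.0009, 0.015, 0, 0, 0]
    - [0.015, 0, 0.0009, 0.03, 0, 0, 0]
    - [0.015, 0, 0.0009, 0.036, 0, 0, 0]
    - [0.015, 0, 0.0009, 0.041, 0, 0, 0]
    - [0.015, 0, 0.0009, 0.041, 0, 0, 0]

```text
t: 14.7
position: [0.4745, -0.0456, 0.0919]
eef_rot: [[-0.885, 0.465, -0.0], [0.465, 0.885, -0.0], [0.0, -0.0, -1.0]]
force: [0.2, -0.4, -0.9]
width: 0.271
grasp_force: 49.4
```

Call:
play_rows:
  commands:
    - [0.015, 0, 0, 0.002, 0, 0, 0]
    - [0.015, 0, 0, 0.004, 0, 0, 0]
    - [0.015, 0, 0, 0.006, 0, 0, 0]
    - [0.015, 0, 0, 0.006, 0, 0, 0]

```text
t: 15.2
position: [0.4745, -0.0454, 0.0859]
eef_rot: [[-0.885, 0.465, -0.0], [0.465, 0.885, -0.0], [0.0, -0.0, -1.0]]
force: [0.1, -0.3, -0.3]
width: 0.276
grasp_force: 49.4
```

Call:
play_rows:
  commands:
    - [0.015, 0, 0, 0.002, 0, 0, 0]
    - [0.015, 0, 0, 0.004, 0, 0, 0]
    - [0.015, 0, 0, 0.006, 0, 0, 0]
    - [0.015, 0, 0, 0.008, 0, 0, 0]
    - [0.015, 0, 0, 0.01, 0, 0, 0]
    - [0.015, 0, 0, 0.0105, 0, 0, 0]
    - [0.015, 0, 0, 0.0105, 0, 0, 0]
  force: 65

```text
t: 16.08
position: [0.4747, -0.0454, 0.0758]
eef_rot: [[-0.885, 0.465, 0.0], [0.465, 0.885, -0.0], [-0.001, 0.0, -1.0]]
force: [-1.5, 0.3, 10.2]
width: 0.268
grasp_force: 68.2
```

Spring force of about 11 N means roughly 9.4 mm of travel, inside the passing window. Turning clockwise.

Call:
play_rows:
  commands:
    - [0.015, 0, 0, 0, 0, 0, 0.14]
    - [0.015, 0, 0, 0, 0, 0, 0.28]
    - [0.015, 0, 0, 0, 0, 0, 0.42]
    - [0.015, 0, 0, 0, 0, 0, 0.56]

```text
t: 16.58
position: [0.4753, -0.0456, 0.076]
eef_rot: [[-0.499, 0.867, 0.002], [0.867, 0.499, -0.001], [-0.002, 0.001, -1.0]]
force: [0.3, -0.5, 10.1]
width: 0.267
grasp_force: 68.5
```

Call:
play_rows:
  commands:
    - [0.015, 0, 0, 0, 0, 0, 0.14]
    - [0.015, 0, 0, 0, 0, 0, 0.28]
    - [0.015, 0, 0, 0, 0, 0, 0.42]
    - [0.015, 0, 0, 0, 0, 0, 0.56]
    - [0.015, 0, 0, 0, 0, 0, 0.7]
    - [0.015, 0, 0, 0, 0, 0, 0.84]
    - [0.015, 0, 0, 0, 0, 0, 0.98]
    - [0.015, 0, 0, 0, 0, 0, 1.01]
    - [0.015, 0, 0, 0, 0, 0, 1.01]

```text
t: 17.7
position: [0.4753, -0.0456, 0.076]
eef_rot: [[0.465, 0.885, 0.002], [0.885, -0.465, -0.001], [0.0, 0.002, -1.0]]
force: [1.1, 0.0, 9.8]
width: 0.27
grasp_force: 68.5
```

Run:
```python
from h import *
o=env.get_obs();r=o['eef_rot'];print(o['position'],np.degrees(np.arctan2(r[1][0],r[0][0])),o['force'],o['moment'])
```

```text
[ 0.47525959 -0.04559477  0.07601028] 62.30154762526902 [1.0929606  0.02943928 9.75114057] [-0.07437032 -0.08524369 -0.01849643]
```

Call:
play_rows:
  commands:
    - [0.015, 0, 0, -0.001, 0, 0, 0]
    - [0.015, 0, 0, -0.002, 0, 0, 0]
    - [0.015, 0, 0, -0.003, 0, 0, 0]
    - [0.015, 0, 0, -0.004, 0, 0, 0]
    - [0.015, 0, 0, -0.005, 0, 0, 0]
    - [0.015, 0, 0, -0.005, 0, 0, 0]

```text
t: 18.45
position: [0.4752, -0.0456, 0.0806]
eef_rot: [[0.464, 0.886, 0.002], [0.886, -0.464, -0.0], [0.0, 0.002, -1.0]]
force: [3.8, -0.9, 2.2]
width: 0.274
grasp_force: 67.3
```

Force is now below the free-spring value, so the pins are bearing in the notches. Releasing and rising.

Call:
play_rows:
  commands:
    - [0.05, 0, 0, 0, 0, 0, 0]
    - [0.06, 0, 0, 0, 0, 0, 0]
    - [0.06, 0, 0, 0, 0, 0, 0]
    - [0.06, 0, 0, -0.03, 0, 0, 0]
    - [0.06, 0, 0, -0.08, 0, 0, 0]
    - [0.06, 0, 0, -0.12, 0, 0, 0]
    - [0.06, 0, 0, -0.14, 0, 0, 0]
    - [0.06, 0, 0, -0.14, 0, 0, 0]

```text
t: 19.45
position: [0.4748, -0.0454, 0.2214]
eef_rot: [[0.464, 0.886, 0.002], [0.886, -0.464, -0.001], [0.001, 0.002, -1.0]]
force: [0.6, -0.5, -0.8]
width: 0.702
grasp_force: 0.0
```

Run:
```python
from h import *
o,c,R,t=wristpose();print(o['t'],o['position'],o['force'])
print(proj(c,[[.4745,-.046,.115-.001],[.4745,-.046,.051+.029],[.55,-.2,0]],R,t))
a=np.radians(62.2);e=np.array([np.cos(a),np.sin(a),0])*.017
print('long ends',proj(c,[np.array([.4745,-.046,.11])+e,np.array([.4745,-.046,.11])-e],R,t))
cv2.imwrite('pics/w6.png',c['img'])
```

```text
19.45 [ 0.47483162 -0.04541427  0.22143477] [ 0.60233996 -0.54975528 -0.77420583]
[[279.46050792 211.35686127]
 [279.19267462 200.34911999]
 [407.13778521 275.33241882]]
long ends [[279.49433477 186.21856277]
 [279.35828311 232.84551593]]
```

View pics/w6.png

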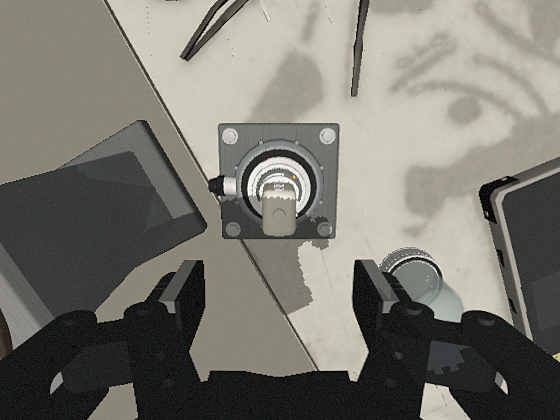

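The lamp stands square in the holder, with its mark at (280,214), about 3 px from the predicted (279,211). Its long side runs across the gland line and the dome is upright at lower right. Handing in.

```bash
python3 -c "
from workcell import env
print(env.hand_in())"
```

```text
the job is handed in; nothing more can be done
None
```

I handed the job in at about 19.5 s: the dome stands upright on the desk, about 0.17 m from the light, and the lamp is turned 90° and locked in the holder; the cell and spool were never touched, and hand-in returned no verdict.

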